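# Load and lock the flask press through its guard

## Robot

A 7-joint arm with a two-finger parallel gripper is mounted at the origin on the work surface. World frame = base frame: x ahead of the robot, y to its left, z up, the work surface at z = 0. Lengths are in mm, angles in rad, forces in N, time in s.
With the tool pointing down it reaches from about 400 to 875 mm from the base axis. Payload 6.5 kg.
Tool frame: the origin (TCP) lies at the very end of the fingers, on their centre line; the grasp point (between the pads) lies 19 mm behind it; z points along the fingers, y is the direction in which the jaws open and shut (so a half turn about z gives the same grasp; the last joint's range is limited). The gripper opens to 85 mm and grips with 20 to 120 N. Pads are 22 mm wide; open, the fingers measure 114 mm over their backs; the gripper's body (76 mm by 85 mm) begins 54 mm behind the grasp point. The pads swing forward as they close: fully open they stand 13 mm farther back than shut.
Start: joints at [-1.235, 0.536, -0.004, 1.538, 0.003, 1.067, -0.071], TCP at [254.194, 598.227, 231.29] pointing down, gripper open.
Joint ranges: [-2.7, 2.7], [-0.37, 2.16], [-1.27, 1.26], [0.24, 2.4], [-1.31, 4.45], [0.19, 1.91], [-2.76, 2.76]. Speed limits (rad/s): [2.39, 2.39, 3.14, 3.14, 3.14, 3.14, 3.14].

## Interface

Orientations are given as a unit quaternion [x, y, z, w].
In Python, from bench import * gives the robot as it stands. The module is installed in compiled form; this text tells all that it offers.
- The arm moves only by the shell command python3 -m inch 'ROWS' [FORCE]. ROWS is JSON, a list of rows, each an object with "travel": the shift along the tool's x, y, z in mm, a list of three; "turn": the turn, a rotation vector about the tool's x, y, z in degrees, a list of three; "grip": the finger opening in mm, from 0 to 85.4. In form: [{"travel": [dx, dy, dz], "turn": [rx, ry, rz], "grip": grip}, ...]. A call has 1 to 10 rows; each row shifts and turns the commanded pose from where the row before left it, along the tool's axes as they then stand; what a row does not reach is not made up. A row lasts 1/12 s, in which the tool goes at most 41.7 mm and 7.16 degrees, less where a joint would pass 70% of its speed; a pose out of reach is approached as far as the arm can. A call with a gripper value outside its range is refused whole. The fingers move at their own pace and stop on an object; FORCE is the grip in N (left out, the last holds). Time passes only in rows, so rows that do not move let the fingers close. It gives the time, the measured TCP pose, the force and the opening at its end, in the units of the state.
- get_obs(): the state, without advancing time (a new reading comes with each control period).
- read_camera(name): name is "side" or "top" or "wrist"; returns the picture (420x560x3 uint8, red, green, blue); there is no depth.
- camera_info(name): a dict with "camera_matrix" (3x3 intrinsics, pixels), "rvec" (rotation vector, rad) and "tvec" (3), from world to camera coordinates, as OpenCV has them. Camera axes: x right, y down, z forward; pixel columns grow to the right and rows downward; lengths in mm; the calibration is good to about 2 mm. The wrist camera is an equidistant fisheye: a pixel r from the principal point sees the ray r / f radians off the axis. A picture is of the moment at which its call begins: read the wrist's pose just before it. camera_info takes no time and is no camera call; for the wrist camera it gives the pose at the moment of the call.
- finish_job(): hands the job in, once; it reports no verdict.
The state is a dict: "time_s": time; "joints": joint angles; "dq": joint speeds; "joint_efforts": joint torques, N m; "ee_pos": TCP position; "tool_rot": TCP orientation; "ft_force": force on the tool from outside, world axes, zero at the start; "wrist_torque": the same for the moment, N m; "opening": finger opening in mm.
Only numpy, scipy, OpenCV 4.12 (cv2) and the standard library are available. Lean on these libraries where they do the work, as an engineer would, in place of code of your own. Each camera call takes 0.05 s, during which the arm holds its last target.

## Task

Push the round metal flask along its channel, without lifting it, until it sits fully home against the stop of the press. Then reach down through the window of the steel guard frame and press the lever with the broad flat paddle all the way down, never touching the guard frame. Leave the ball-ended lever in the other window alone, don't disturb the other things on the bench, and finish with the hand clear.

Things in the scene. Friction and masses are not known exactly. Their poses are not given: they have to be found in the camera images.
- press: White flask press, fixed. Origin: on the table plane; x away from the robot at yaw 0, y left; turned up to 0.3 rad. Base plate 180 (x) by 400 mm (y -210 to +190), 20 high. Right half (y < 0): flask channel along y. Left half: lever housing (y 0 to 190, x -90 to 90, top 85 mm over the table); its face at y = 0 is the flask's stop.
- flask_home (a point): Fixed point on the channel floor where the centre of the flask's underside lies when fully home, 30 mm from the stop face (press x 0, y -30, z 20 mm); axes as the press. Channel: y -205 to 0, centred on x = 0, open at its right end; rails 66 mm apart, 6 thick, tops 32 mm over the table. A flat bolt slides out 70 to 77 mm above the table, over the flask, as the paddle lever goes down.
- guard: Steel guard frame over the levers, fixed; not to be touched. Origin: centre of its flat upper face, 150 mm over the table (press x 0, y +95); axes as the press. Plate 180 (x) by 190 (y), 6 thick, on four 10 mm corner posts with screw heads 3 mm proud. Two windows side by side: guard x -60 to +50, y -85 to -5 and +5 to +85 mm; bars beside and between them 10 wide.
- window_right (a point): Centre of the right-hand window (towards -y of the press), in the plane of the guard's upper face.
- window_left (a point): Centre of the left-hand window (towards +y of the press), in the plane of the guard's upper face.
- clamp_lever (a joint): Angle of the paddle lever: 0 fully raised, 0.32 rad fully down at its stop. Starts near 0, needs about 4 to 6 N on the paddle all the way, stays where it is left (stiff hinge). It may be under either window. Hinge axis parallel to press y, at press x = +60 mm, 115 mm over the table; the paddle points to -x of the press.
- paddle_top (a point): Centre of the upper face of the lever's flat black paddle: 36 (x) by 44 (y) mm, 9 thick, 75 from the hinge. Moves with the lever: about 132 mm over the table when raised (18 under the guard's upper face), about 108 when fully down. Within 12 mm of its window's centre in x, on its centre line in y.
- release_lever (a joint): Angle of the other lever, with the small ball on its end: 0 fully raised, 0.32 rad down. Same hinge line as the paddle lever, under the other window. To be left alone.
- ball_centre (a point): Centre of the 22 mm black ball on the end of the release lever.
- flask: Round aluminium flask (mould), a cylinder 60 mm in diameter and 45 mm high, about 0.3 to 0.6 kg, standing loose in the channel of the press 60 to 120 mm short of home. Origin: centre of its underside, which lies 20 mm above the table. It slides on the channel floor and stays where it is left.
- jar_a: White-lidded jar, 42 mm in diameter, 48 mm high, in front of the press. Origin: centre of its underside. Bystander.
- jar_b: Another jar like jar_a. Bystander.
- jar_c: Larger white-lidded jar, 52 mm in diameter, 58 mm high, behind the press. Origin: centre of its underside. Bystander.
- dropper: Amber bottle with black cap, 28 mm in diameter, 70 mm high, behind the press. Origin: centre of its underside. Bystander.
- model: Plaster tooth model on a base 52 by 62 mm, about 27 mm high, in front of the press. Origin: centre of its underside. Bystander.
- knife: Wax knife lying on the bench behind the press: dark wooden handle and steel blade, 163 mm long, 13 mm wide, 12 mm high. Origin on its underside near the middle. Bystander.
- pot: Small white ceramic bowl, 56 mm across, 35 mm high, to the right on the bench. Origin: centre of its underside. Bystander.
Things that resemble listed ones, but are neither listed nor needed, are in the scene too. Leave any orange or red look-alike of the flask alone.

How it is judged (in metres and radians):
On the way, in this order (a step that is already met when the one before it is completed fails the run):
1. the flask has been pushed fully home against the stop (y of flask in the frame of press between -0.035 and -0.026 m and height (world z) of flask below 0.025 m), for 0.2 s.
2. the paddle lever has been pressed down to its stop (all of step 1 and value of joint clamp_lever above 0.27 rad), for 0.2 s.
At the end, for the whole second after the job is handed in: The flask stands upright at rest on the channel floor within 5 mm of home against the stop, the paddle lever is down at its stop (above 0.27 of 0.32 rad), and the ball lever is still up (below 0.06 rad) (all of step 2 and value of joint release_lever below 0.06 rad and linear speed of flask below 0.02 m/s and angle between flask's own z axis and vertical below 0.1 rad); the robot touches nothing.
It fails at once if the robot touches the guard frame (contact force between guard and the fingers above 0.5 N or contact force between guard and the arm above 0.5 N).
It fails at once if the flask is lifted off the channel floor or tipped (height (world z) of flask above 0.028 m or angle between flask's own z axis and vertical above 0.25 rad).
It fails at once if the ball-ended release lever is moved (value of joint release_lever above 0.06 rad).
It fails at once if a bystander is moved more than 25 mm (distance of any of jar_a, jar_b, jar_c, dropper, model, knife, pot from where it was at the start of the episode above 0.025 m).
It also fails if it takes over 51 s, if anything falls off the work surface, if the arm or the gripper's body presses on something with over 40 N, if the wrist force passes 120 N, or if a joint passes its speed limit or range.

## Working session

There is one attempt and no reset: what is moved stays moved. The work goes in short steps, Python scripts to look and compute and a shell command to move; the robot and the scene stay as the last step left them, time stands still between calls to the robot, and variables do not carry over. Pictures are saved under pics/ and viewed, and the job is handed in when it is done.

```bash
mkdir -p pics; ls; python3 - <<'E'
from bench import *
import cv2
o=get_obs();print(o)
for n in("side","top","wrist"):
    print(n,camera_info(n))
    cv2.imwrite(f"pics/{n}0.png",read_camera(n)[:,:,::-1])
E
```

```text
pics
{'time_s': 0.0, 'joints': array([-1.23522549,  0.53715292, -0.00440957,  1.53884394,  0.00258403,
        1.06728045, -0.07122178]), 'dq': array([-1.45851131e-03,  2.56192719e-04, -5.44436243e-04,  1.02780175e-03,
       -3.35602634e-05, -4.78484488e-04, -6.29696524e-04]), 'joint_efforts': array([ 4.52398790e-04, -5.83408356e+01,  1.04911018e+00, -2.59097618e+01,
        1.24032845e-02,  9.78890603e-03, -3.15321209e-06]), 'ee_pos': array([253.971303 , 597.668252 , 230.4333129]), 'tool_rot': array([ 1.99528422e-01,  9.79891680e-01, -8.32754662e-04, -1.06110279e-04]), 'ft_force': array([ 0.30186549,  0.34212933, -0.54069825]), 'wrist_torque': array([-0.03360368,  0.03584182,  0.01954456]), 'opening': 85.51535855296697}
side {'camera_matrix': array([[393.34492403,   0.        , 278.17282825],
       [  0.        , 393.34492403, 209.55218114],
       [  0.        ,   0.        ,   1.        ]]), 'rvec': array([ 2.05659713, -0.37919238,  0.19462007]), 'tvec': array([-554.67113111,  161.66761877,  806.8033793 ])}
top {'camera_matrix': array([[474.47891271,   0.        , 275.39055453],
       [  0.        , 474.47891271, 205.80170035],
       [  0.        ,   0.        ,   1.        ]]), 'rvec': array([ 2.17252989, -2.16583735,  0.09874354]), 'tvec': array([-103.25047157,  573.21281533, 1044.93407172])}
wrist {'camera_matrix': array([[325.1922621 ,   0.        , 280.80956124],
       [  0.        , 325.1922621 , 204.16809443],
       [  0.        ,   0.        ,   1.        ]]), 'rvec': array([-2.39569218, -1.58582242, -0.24603003]), 'tvec': array([-648.49717893,  -39.87799677,  380.52600816])}
```

View pics/top0.png

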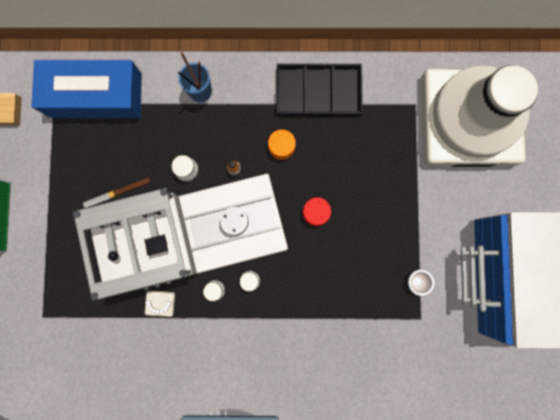

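View pics/side0.png

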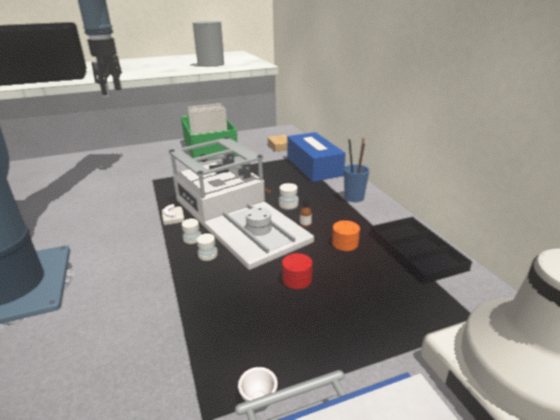

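View pics/wrist0.png

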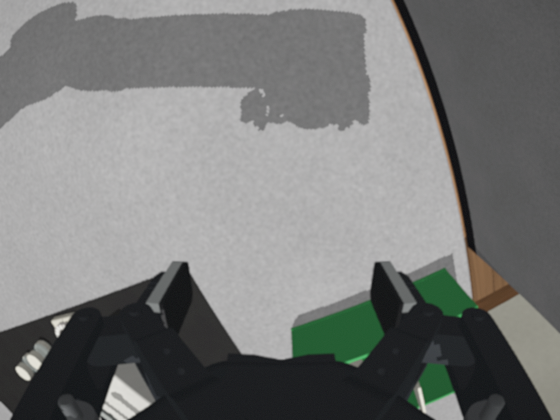

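The top view shows the press turned slightly. The flask is at about (234,221), the paddle is in the right window at about (156,245), and the ball is in the left window at about (113,257). I'll enlarge the crop.

```bash
python3 - <<'E'
import cv2
im=cv2.imread("pics/top0.png")
c=im[165:315,60:300]
cv2.imwrite("pics/topc.png",cv2.resize(c,None,fx=3.333,fy=3.333,interpolation=cv2.INTER_CUBIC))
E
```

```text
(no output)
```

View pics/topc.png

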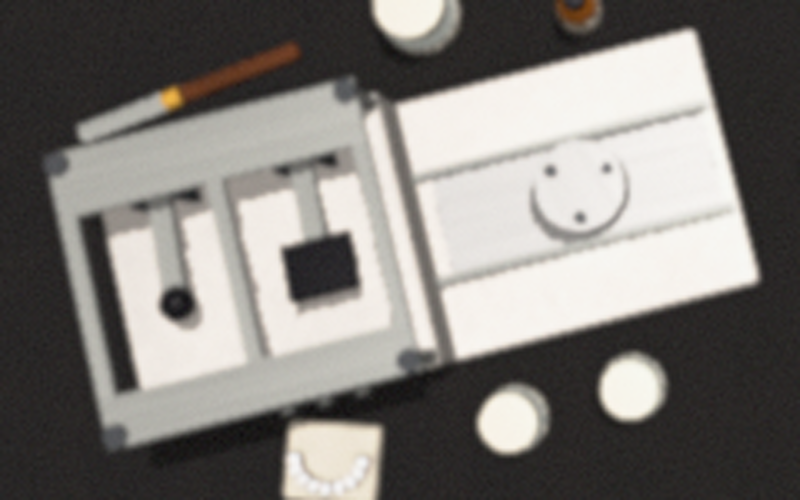

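```bash
cat > h.py <<'E'
import numpy as np,cv2
from bench import *
from scipy.optimize import least_squares
def proj(n,P):
    c=camera_info(n);p,_=cv2.projectPoints(np.array(P,float).reshape(-1,3),c["rvec"],c["tvec"],c["camera_matrix"],None);return p[:,0]
def back(n,uv,z):
    c=camera_info(n);R=cv2.Rodrigues(c["rvec"])[0];C=-R.T@c["tvec"]
    d=R.T@np.linalg.inv(c["camera_matrix"])@np.array([*uv,1.]);return C+d*(z-C[2])/d[2]
def p2w(pose,P):
    x,y,a=pose;P=np.array(P,float).reshape(-1,3);c,s=np.cos(a),np.sin(a)
    return np.c_[x+c*P[:,0]-s*P[:,1],y+s*P[:,0]+c*P[:,1],P[:,2]]
def w2p(pose,P):
    x,y,a=pose;P=np.array(P,float).reshape(-1,3);c,s=np.cos(a),np.sin(a);d=P[:,:2]-[x,y]
    return np.c_[c*d[:,0]+s*d[:,1],-s*d[:,0]+c*d[:,1],P[:,2]]
E
python3 - <<'E'
from h import *
A=[((90,190,150),(45,158)),((90,0,150),(355,78)),((-90,190,150),(108,452)),((-90,0,150),(432,372)),
((50,90,150),(225,178)),((-60,90,150),(268,358)),((-60,10,150),(393,325)),((90,-210,20),(693,28)),((-90,-210,20),(760,283)),((50,170,150),(80,215)),((-60,170,150),(118,393))]
P=[a for a,_ in A];U=np.array([u for _,u in A])/3.3333+[60,165]
f=lambda q:(proj("top",p2w(q,P))-U).ravel()
r=least_squares(f,[500,150,.2],x_scale=[10,10,.1],loss="soft_l1")
print(r.x,r.fun.reshape(-1,2).round(1))
q=r.x
S=lambda u:np.array(u)/3.3333+[60,165]
print("paddle",back("top",S((320,268)),132),w2p(q,back("top",S((320,268)),132)))
print("flask",back("top",S((582,190)),65),w2p(q,back("top",S((582,190)),65)))
print("ball",w2p(q,back("top",S((177,302)),125)))
# side overlay
im=cv2.imread("pics/side0.png")
im=im[120:280,140:340];
pts=proj("side",p2w(q,P))
im=cv2.resize(im,None,fx=3.5,fy=3.5,interpolation=cv2.INTER_CUBIC)
for p in pts: cv2.circle(im,tuple(int(v) for v in (p-[140,120])*3.5),3,(0,0,255),1)
cv2.imwrite("pics/sideov.png",im)
E
```

```text
[5.08661721e+02 9.53939550e+01 2.55657795e-01] [[ 0.1 -0.2]
 [-0.7  0.2]
 [ 0.3 -0.1]
 [-3.  -0.4]
 [-0.9  0.6]
 [-1.6  0.4]
 [ 0.3  0.1]
 [ 0.4 -0. ]
 [ 0.1 -0.1]
 [ 3.5 -0.5]
 [ 4.   0.1]]
paddle [482.14476094 139.41917316 132.        ] [[-14.52190401  49.29993232 132.        ]]
flask [534.2502489  -13.12723566  65.        ] [[  -2.68621479 -111.46481874   65.        ]]
ball [[-12.30846726 140.41936943 125.        ]]
```

View pics/sideov.png

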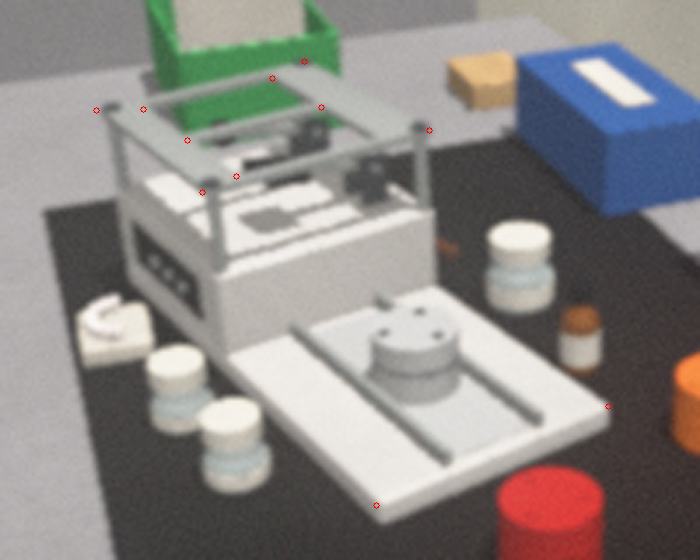

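```bash
cat >> h.py <<'E'
from scipy.spatial.transform import Rotation as Ro
def go(Pw,yaw=None):
    "print tool-axis shift and remaining turn to world point; yaw = desired world yaw of tool y"
    o=get_obs();R=Ro.from_quat(o["tool_rot"]).as_matrix()
    print("t",round(o["time_s"],2),"tcp",o["ee_pos"].round(1),"F",o["ft_force"].round(1),"open",round(o["opening"],1))
    print("shift tool",(R.T@(np.array(Pw)-o["ee_pos"])).round(1))
    if yaw is not None:
        y=np.array([np.cos(yaw),np.sin(yaw),0]);z=np.array([0,0,-1.]);x=np.cross(y,z)
        print("turn",np.degrees(Ro.from_matrix(R.T@np.c_[x,y,z]).as_rotvec()).round(2))
E
python3 - <<'E'
from h import *
A=[((90,190,150),(45,158)),((90,0,150),(355,78)),((-90,190,150),(108,452)),
((50,90,150),(225,178)),((-60,90,150),(268,358)),((-60,10,150),(393,325)),((90,-210,20),(693,28)),((-90,-210,20),(760,283)),((50,180,150),(80,215)),((-60,180,150),(118,393))]
P=[a for a,_ in A];U=np.array([u for _,u in A])/3.3333+[60,165]
B=[((-90,-210,20),(378,507)),((90,-210,20),(607,407)),((-90,0,150),(210,188)),((90,0,150),(430,131)),((-90,190,150),(104,108))]
PB=[a for a,_ in B];UB=np.array([u for _,u in B])/3.5+[140,120]
f=lambda q:(proj("top",p2w(q,P))-U).ravel()
g=lambda q:(proj("side",p2w(q,PB))-UB).ravel()
r=least_squares(f,[500,150,.2],x_scale=[10,10,.1],loss="soft_l1");print(r.x,r.fun.reshape(-1,2).round(1).tolist(),g(r.x).round(1))
r2=least_squares(g,[500,150,.2],x_scale=[10,10,.1],loss="soft_l1");print("side",r2.x,g(r2.x).round(1))
q=least_squares(lambda q:np.r_[f(q),g(q)],[500,150,.2],x_scale=[10,10,.1],loss="soft_l1").x
print("both",q)
S=lambda u:np.array(u)/3.3333+[60,165]
for n,u,z in(("paddle",(320,268),132),("flask",(582,190),65),("ball",(177,302),125)):
    w=back("top",S(u),z);print(n,w,w2p(q,w))
for k in((0,-175,150),(0,-175,38),(0,-75,38),(-15,50,200)): print(k,p2w(q,[k]).round(1))
go(p2w(q,[(0,-175,231)])[0],q[2])
E
```

```text
[5.09161408e+02 9.45385161e+01 2.53881077e-01] [[0.5, -0.7], [-0.2, -0.0], [0.6, -0.5], [-0.4, 0.3], [-1.2, 0.1], [0.7, -0.1], [0.9, -0.1], [0.5, -0.2], [-0.9, 0.4], [-0.6, 1.0]] [-0.3 -0.3  0.6  0.2 -2.   1.4  0.1 -0.1 -1.8  0.7]
side [5.11907546e+02 9.61285698e+01 2.43787141e-01] [-0.4 -0.9  0.9  0.1 -1.1  0.8  1.1 -0.4 -0.3  0.1]
both [5.09439331e+02 9.46239510e+01 2.53398793e-01]
paddle [482.14476094 139.41917316 132.        ] [[-15.19297604  50.20735945 132.        ]]
flask [534.2502489  -13.12723566  65.        ] [[  -2.99414935 -110.53024458   65.        ]]
ball [461.24380028 228.13670788 125.        ] [[-13.1853838  141.33156423 125.        ]]
(0, -175, 150) [[553.3 -74.8 150. ]]
(0, -175, 38) [[553.3 -74.8  38. ]]
(0, -75, 38) [[528.2  22.   38. ]]
(-15, 50, 200) [[482.4 139.3 200. ]]
t 0.15 tcp [254.  597.8 230.6] F [ 0.5 -0.4 -0.2] open 85.7
shift tool [-5.384e+02 -5.020e+02  3.000e-01]
turn [-6.000e-02  4.000e-02  5.246e+01]
```

```bash
python3 -m inch '[{"travel":[-24,-22,0],"turn":[0,0,0],"grip":0},{"travel":[-24,-22,0],"turn":[0,0,0],"grip":0},{"travel":[-24,-22,0],"turn":[0,0,0],"grip":0},{"travel":[-24,-22,0],"turn":[0,0,0],"grip":0},{"travel":[-24,-22,0],"turn":[0,0,0],"grip":0},{"travel":[-24,-22,0],"turn":[0,0,0],"grip":0},{"travel":[-24,-22,0],"turn":[0,0,0],"grip":0},{"travel":[-24,-22,0],"turn":[0,0,0],"grip":0},{"travel":[-24,-22,0],"turn":[0,0,0],"grip":0},{"travel":[-24,-22,0],"turn":[0,0,0],"grip":0}]'
python3 -m inch '[{"travel":[-24,-22,0],"turn":[0,0,0],"grip":0},{"travel":[-24,-22,0],"turn":[0,0,0],"grip":0},{"travel":[-24,-22,0],"turn":[0,0,0],"grip":0},{"travel":[-24,-22,0],"turn":[0,0,0],"grip":0},{"travel":[-24,-22,0],"turn":[0,0,0],"grip":0},{"travel":[-24,-22,0],"turn":[0,0,0],"grip":0},{"travel":[-24,-22,0],"turn":[0,0,0],"grip":0},{"travel":[-24,-22,0],"turn":[0,0,0],"grip":0},{"travel":[-24,-22,0],"turn":[0,0,0],"grip":0},{"travel":[-24,-22,0],"turn":[0,0,0],"grip":0}]'
python3 -m inch '[{"travel":[0,0,0],"turn":[0,0,6],"grip":0},{"travel":[0,0,0],"turn":[0,0,6],"grip":0},{"travel":[0,0,0],"turn":[0,0,6],"grip":0},{"travel":[0,0,0],"turn":[0,0,6],"grip":0},{"travel":[0,0,0],"turn":[0,0,6],"grip":0},{"travel":[0,0,0],"turn":[0,0,6],"grip":0},{"travel":[0,0,0],"turn":[0,0,6],"grip":0},{"travel":[0,0,0],"turn":[0,0,6],"grip":0},{"travel":[0,0,0],"turn":[0,0,4.5],"grip":0},{"travel":[0,0,0],"turn":[0,0,0],"grip":0}]'
cat >> h.py <<'E'
q=np.array([509.4,94.6,0.2535])
E
python3 - <<'E'
from h import *
go(p2w(q,[(0,-175,150)])[0],q[2])
E
```

```text
time_s: 0.98
ee_pos: [389.4, 300.3, 231.2]
tool_rot: [0.199, 0.98, -0.0, -0.0]
ft_force: [-0.2, 0.7, 0.5]
opening: 0.0
time_s: 1.82
ee_pos: [524.2, 4.0, 231.3]
tool_rot: [0.199, 0.98, 0.0, -0.0]
ft_force: [0.1, 0.7, 0.4]
opening: 0.1
time_s: 2.65
ee_pos: [523.7, 5.7, 231.1]
tool_rot: [0.613, 0.79, -0.0, -0.0]
ft_force: [0.5, -0.3, -0.1]
opening: -0.5
t 2.65 tcp [523.7   5.7 231.1] F [ 0.5 -0.3 -0.1] open -0.5
shift tool [-85.3   8.8  81.1]
turn [-0.03  0.   -0.19]
```

```bash
python3 -m inch '[{"travel":[-28,3,0],"turn":[0,0,0],"grip":0},{"travel":[-28,3,0],"turn":[0,0,0],"grip":0},{"travel":[-29,3,0],"turn":[0,0,0],"grip":0},{"travel":[0,0,30],"turn":[0,0,0],"grip":0},{"travel":[0,0,30],"turn":[0,0,0],"grip":0},{"travel":[0,0,30],"turn":[0,0,0],"grip":0},{"travel":[0,0,30],"turn":[0,0,0],"grip":0},{"travel":[0,0,0],"turn":[0,0,0],"grip":0}]'
python3 - <<'E'
from h import *
go(p2w(q,[(0,-175,38)])[0],q[2])
for n in("top","side","wrist"):
    im=read_camera(n)[:,:,::-1]
    if n=="top": im=cv2.resize(im[150:330,60:360],None,fx=2.6,fy=2.6,interpolation=cv2.INTER_CUBIC)
    if n=="side": im=cv2.resize(im[80:300,120:360],None,fx=2.7,fy=2.7,interpolation=cv2.INTER_CUBIC)
    cv2.imwrite(f"pics/{n}1.png",im)
E
```

```text
time_s: 3.32
ee_pos: [549.7, -73.7, 106.2]
tool_rot: [0.611, 0.791, -0.003, -0.004]
ft_force: [-0.9, 1.0, -0.5]
opening: -0.2
t 3.32 tcp [549.7 -73.7 106.2] F [-0.9  1.  -0.5] open -0.2
shift tool [-2.2  3.8 68.2]
turn [-0.52 -0.17  0.12]
```

View pics/side1.png

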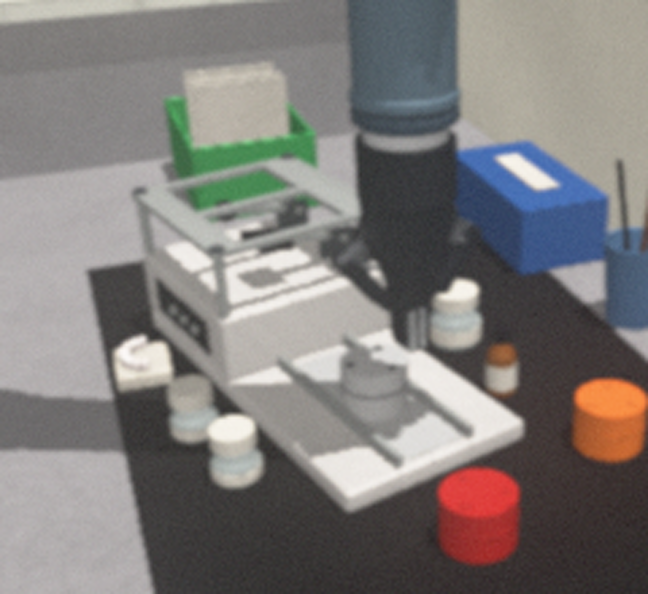

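View pics/wrist1.png

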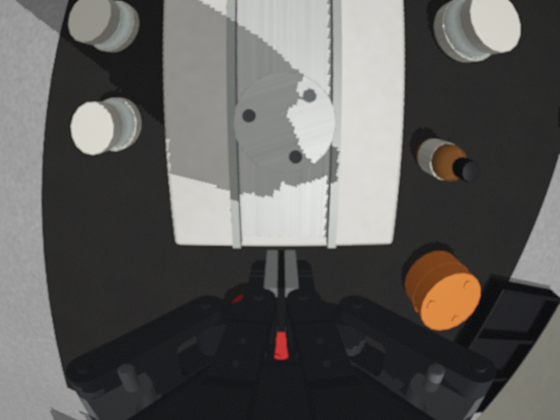

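View pics/top1.png

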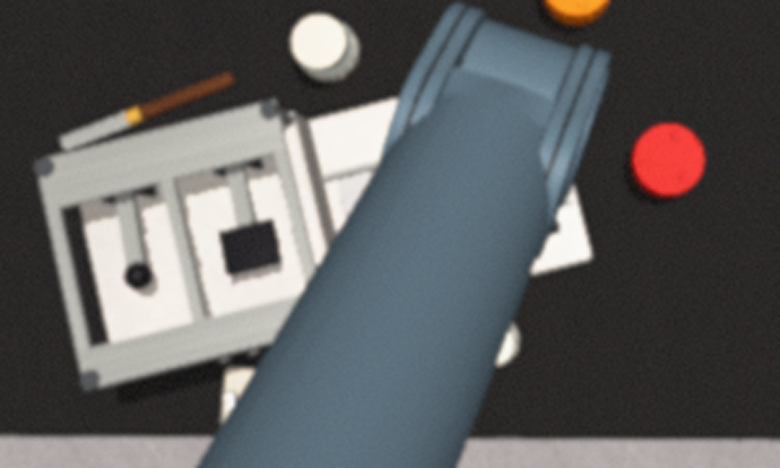

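```bash
python3 - <<'E'
from h import *
c=camera_info("wrist");R=cv2.Rodrigues(c["rvec"])[0];C=-R.T@c["tvec"];o=get_obs()
print(C, w2p(q,C), w2p(q,o["ee_pos"]), R[2])
E
```

```text
[ 5.34392578e+02 -1.06143529e-01  2.55945847e+02] [[  0.44213185 -97.94736897 255.94584681]] [[   1.27010358 -175.30511598  112.48402934]] [ 0.07789134 -0.29392974 -0.95264802]
```

```bash
python3 -m inch '[{"travel":[0,-1,25],"turn":[0,0,0],"grip":0},{"travel":[0,0,25],"turn":[0,0,0],"grip":0},{"travel":[0,0,16],"turn":[0,0,0],"grip":0},{"travel":[0,0,0],"turn":[0,0,0],"grip":0},{"travel":[10,0,0],"turn":[0,0,0],"grip":0},{"travel":[5,0,0],"turn":[0,0,0],"grip":0},{"travel":[0,0,0],"turn":[0,0,0],"grip":0}]'
python3 - <<'E'
from h import *
o=get_obs();print(w2p(q,o["ee_pos"]));go(p2w(q,[(0,-160,46)])[0],q[2])
E
```

```text
time_s: 4.05
ee_pos: [550.3, -58.0, 47.1]
tool_rot: [0.611, 0.791, 0.001, 0.001]
ft_force: [-0.8, -0.5, 0.1]
opening: -0.1
[[   1.35689318 -157.95908936   47.08545725]]
t 4.05 tcp [550.3 -58.   47.1] F [-0.8 -0.5  0.1] open -0.1
shift tool [-2.  -1.4  1.1]
turn [ 0.17 -0.04  0.11]
```

```bash
python3 -m inch '[{"travel":[4,0,0],"turn":[0,0,0],"grip":0},{"travel":[5,0,0],"turn":[0,0,0],"grip":0},{"travel":[5,0,0],"turn":[0,0,0],"grip":0},{"travel":[5,0,0],"turn":[0,0,0],"grip":0},{"travel":[5,0,0],"turn":[0,0,0],"grip":0},{"travel":[5,0,0],"turn":[0,0,0],"grip":0},{"travel":[5,0,0],"turn":[0,0,0],"grip":0},{"travel":[5,0,0],"turn":[0,0,0],"grip":0},{"travel":[5,0,0],"turn":[0,0,0],"grip":0},{"travel":[0,0,0],"turn":[0,0,0],"grip":0}]'
python3 - <<'E'
from h import *
o=get_obs();print(w2p(q,o["ee_pos"]),o["ft_force"])
for n in("side","wrist"):
    im=read_camera(n)[:,:,::-1]
    if n=="side": im=cv2.resize(im[80:300,120:360],None,fx=2.7,fy=2.7,interpolation=cv2.INTER_CUBIC)
    cv2.imwrite(f"pics/{n}2.png",im)
E
```

```text
time_s: 4.88
ee_pos: [538.9, -17.5, 45.8]
tool_rot: [0.612, 0.791, 0.0, 0.001]
ft_force: [1.1, -2.8, 0.9]
opening: 0.1
[[   0.44489468 -115.94856527   45.83900076]] [ 1.0875984  -2.80949727  0.89544656]
```

View pics/side2.png

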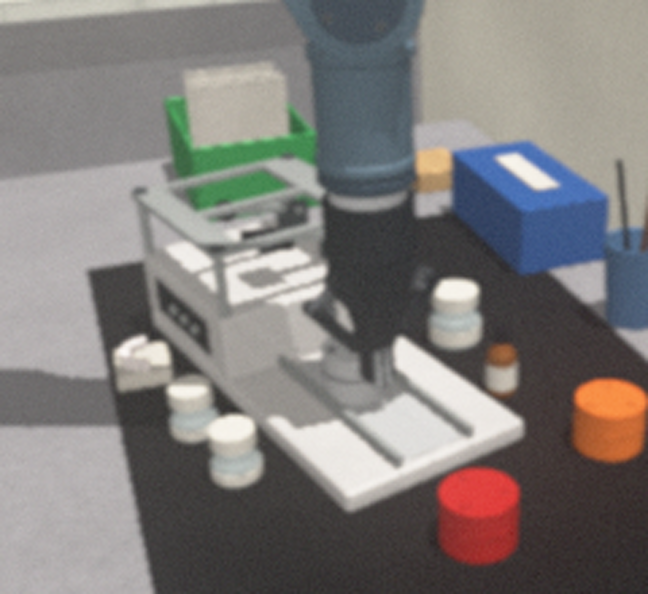

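View pics/wrist2.png

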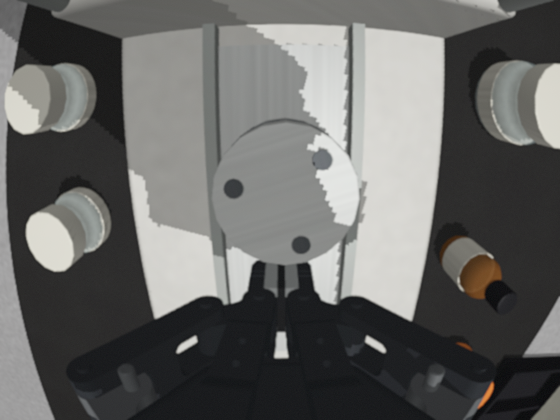

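```bash
python3 -m inch '[{"travel":[5,0,0],"turn":[0,0,0],"grip":0},{"travel":[5,0,0],"turn":[0,0,0],"grip":0},{"travel":[5,0,0],"turn":[0,0,0],"grip":0},{"travel":[5,0,0],"turn":[0,0,0],"grip":0},{"travel":[5,0,0],"turn":[0,0,0],"grip":0},{"travel":[4,0,0],"turn":[0,0,0],"grip":0},{"travel":[3,0,0],"turn":[0,0,0],"grip":0},{"travel":[2,0,0],"turn":[0,0,0],"grip":0},{"travel":[1,0,0],"turn":[0,0,0],"grip":0},{"travel":[0,0,0],"turn":[0,0,0],"grip":0}]'
python3 - <<'E'
from h import *
o=get_obs();print(w2p(q,o["ee_pos"]),o["ft_force"])
for n in("side","wrist"):
    im=read_camera(n)[:,:,::-1]
    if n=="side": im=cv2.resize(im[80:300,120:360],None,fx=2.7,fy=2.7,interpolation=cv2.INTER_CUBIC)
    cv2.imwrite(f"pics/{n}3.png",im)
E
```

```text
time_s: 5.82
ee_pos: [529.6, 15.9, 45.5]
tool_rot: [0.613, 0.79, -0.0, 0.0]
ft_force: [1.6, -4.1, 2.8]
opening: 0.2
[[ -0.20628554 -81.25050668  45.47097213]] [ 1.636333   -4.13703022  2.78140762]
```

View pics/side3.png

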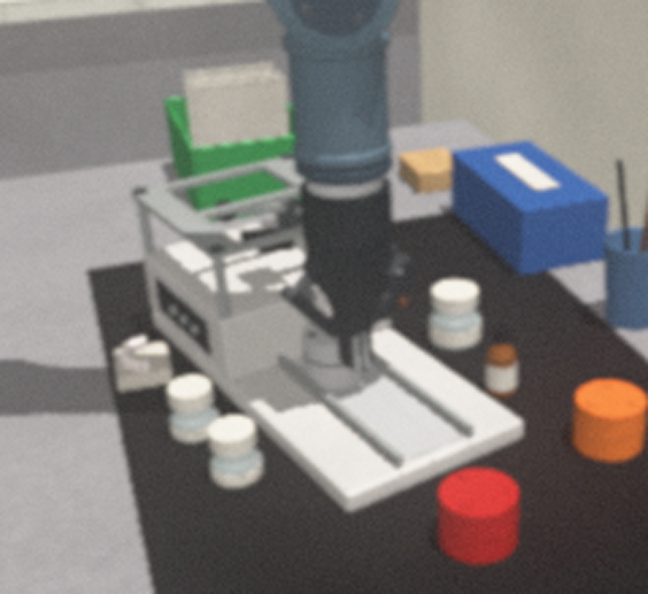

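View pics/wrist3.png

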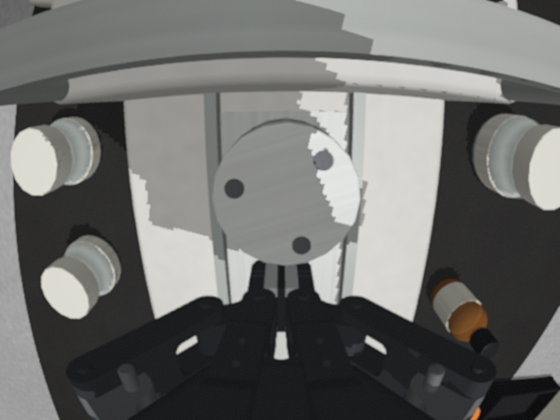

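```bash
python3 -m inch '[{"travel":[2,0,0],"turn":[0,0,0],"grip":0},{"travel":[2,0,0],"turn":[0,0,0],"grip":0},{"travel":[2,0,0],"turn":[0,0,0],"grip":0},{"travel":[0,0,0],"turn":[0,0,0],"grip":0},{"travel":[0,0,0],"turn":[0,0,0],"grip":0}]'
python3 -m inch '[{"travel":[1,0,0],"turn":[0,0,0],"grip":0},{"travel":[1,0,0],"turn":[0,0,0],"grip":0},{"travel":[0,0,0],"turn":[0,0,0],"grip":0}]'
python3 - <<'E'
from h import *
o=get_obs();print(w2p(q,o["ee_pos"]),o["ft_force"])
E
python3 -m inch '[{"travel":[1,0,0],"turn":[0,0,0],"grip":0},{"travel":[1,0,0],"turn":[0,0,0],"grip":0},{"travel":[0,0,0],"turn":[0,0,0],"grip":0}]'
python3 - <<'E'
from h import *
o=get_obs();print(w2p(q,o["ee_pos"]),o["ft_force"])
for n in("side","wrist"):
    im=read_camera(n)[:,:,::-1]
    cv2.imwrite(f"pics/{n}4.png",im)
E
```

```text
time_s: 6.33
ee_pos: [527.9, 22.0, 45.3]
tool_rot: [0.612, 0.791, -0.0, 0.0]
ft_force: [1.3, -4.4, 2.4]
opening: 0.4
time_s: 6.58
ee_pos: [527.4, 23.9, 45.3]
tool_rot: [0.612, 0.791, -0.0, 0.0]
ft_force: [1.2, -4.2, 3.3]
opening: 0.0
[[ -0.34836746 -72.95776435  45.29198519]] [ 1.21915489 -4.20783554  3.30867849]
time_s: 6.83
ee_pos: [526.9, 25.9, 45.3]
tool_rot: [0.612, 0.791, -0.0, 0.0]
ft_force: [1.5, -4.1, 4.1]
opening: 0.2
[[ -0.33136127 -70.89819192  45.31006509]] [ 1.51538212 -4.0856099   4.0613905 ]
```

View pics/wrist4.png

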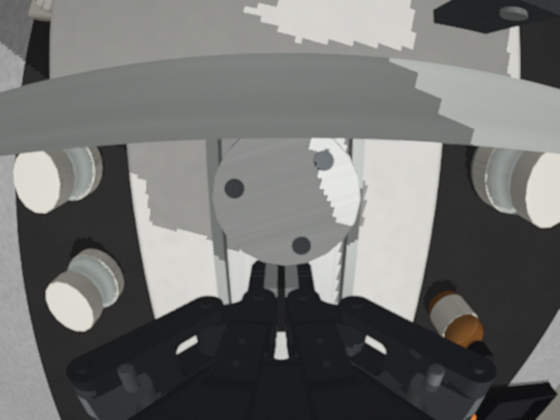

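```bash
for i in 1; do python3 -m inch '[{"travel":[1,0,0],"turn":[0,0,0],"grip":0},{"travel":[0,0,0],"turn":[0,0,0],"grip":0}]'; done
python3 -m inch '[{"travel":[1,0,0],"turn":[0,0,0],"grip":0},{"travel":[0,0,0],"turn":[0,0,0],"grip":0}]'
python3 -m inch '[{"travel":[1,0,0],"turn":[0,0,0],"grip":0},{"travel":[0,0,0],"turn":[0,0,0],"grip":0}]'
```

```text
time_s: 7.1
ee_pos: [526.6, 26.9, 45.3]
tool_rot: [0.612, 0.791, -0.0, 0.0]
ft_force: [1.3, -3.9, 3.9]
opening: 0.2
time_s: 7.27
ee_pos: [526.3, 27.8, 45.3]
tool_rot: [0.612, 0.791, -0.0, 0.0]
ft_force: [1.0, -5.0, 3.7]
opening: 0.2
time_s: 7.43
ee_pos: [526.1, 28.8, 45.3]
tool_rot: [0.612, 0.791, -0.0, 0.0]
ft_force: [1.6, -4.3, 3.5]
opening: 0.2
```

```bash
python3 -m inch '[{"travel":[1,0,0],"turn":[0,0,0],"grip":0},{"travel":[0,0,0],"turn":[0,0,0],"grip":0}]'
python3 -m inch '[{"travel":[1,0,0],"turn":[0,0,0],"grip":0},{"travel":[0,0,0],"turn":[0,0,0],"grip":0}]'
python3 - <<'E'
from h import *
o=get_obs();print(w2p(q,o["ee_pos"]),o["ft_force"])
for n in("side","wrist"):
    im=read_camera(n)[:,:,::-1]
    if n=="side": im=cv2.resize(im[170:260,180:290],None,fx=6,fy=6,interpolation=cv2.INTER_CUBIC)
    cv2.imwrite(f"pics/{n}5.png",im)
E
```

```text
time_s: 7.6
ee_pos: [526.1, 28.8, 45.3]
tool_rot: [0.613, 0.79, -0.0, 0.001]
ft_force: [1.8, -6.6, 2.8]
opening: -0.4
time_s: 7.77
ee_pos: [526.1, 28.8, 45.4]
tool_rot: [0.613, 0.79, -0.001, 0.001]
ft_force: [1.9, -9.2, 1.7]
opening: 0.1
[[ -0.31866045 -67.88323447  45.36251108]] [ 1.94267887 -9.23846629  1.68813255]
```

View pics/side5.png

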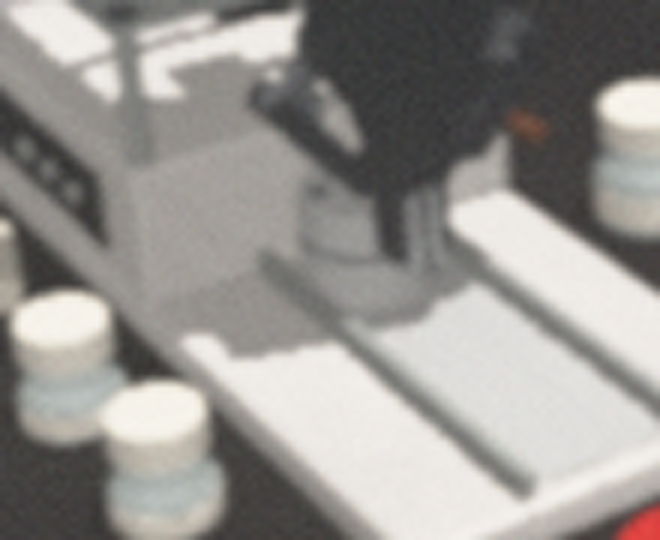

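```bash
python3 -m inch '[{"travel":[0,0,0],"turn":[0,0,0],"grip":0},{"travel":[0,0,0],"turn":[0,0,0],"grip":0},{"travel":[-5,0,0],"turn":[0,0,0],"grip":0},{"travel":[-15,0,0],"turn":[0,0,0],"grip":0},{"travel":[-20,0,0],"turn":[0,0,0],"grip":0},{"travel":[0,0,-35],"turn":[0,0,0],"grip":0},{"travel":[0,0,-40],"turn":[0,0,0],"grip":0},{"travel":[0,0,-40],"turn":[0,0,0],"grip":0},{"travel":[0,0,-40],"turn":[0,0,0],"grip":0},{"travel":[0,0,0],"turn":[0,0,0],"grip":0}]'
python3 -m inch '[{"travel":[0,0,0],"turn":[0,0,0],"grip":0},{"travel":[0,0,0],"turn":[0,0,0],"grip":0}]'
python3 - <<'E'
from h import *
go(p2w(q,[(-15,50,200)])[0],q[2])
im=read_camera("wrist")[:,:,::-1]; cv2.imwrite(f"pics/wrist6.png",im)
im=read_camera("side")[:,:,::-1];im=cv2.resize(im[170:260,180:290],None,fx=6,fy=6,interpolation=cv2.INTER_CUBIC); cv2.imwrite(f"pics/side6.png",im)
E
```

```text
time_s: 8.7
ee_pos: [539.3, -6.6, 206.8]
tool_rot: [0.612, 0.791, 0.004, 0.003]
ft_force: [1.5, -0.8, -0.3]
opening: 0.3
time_s: 8.87
ee_pos: [534.5, -6.4, 199.4]
tool_rot: [0.612, 0.791, -0.0, -0.001]
ft_force: [-1.1, -0.7, 0.2]
opening: 0.0
t 8.87 tcp [534.5  -6.4 199.4] F [-1.1 -0.7  0.2] open 0.0
shift tool [154.1 -13.9  -0.2]
turn [-0.11 -0.11  0.06]
```

View pics/wrist6.png

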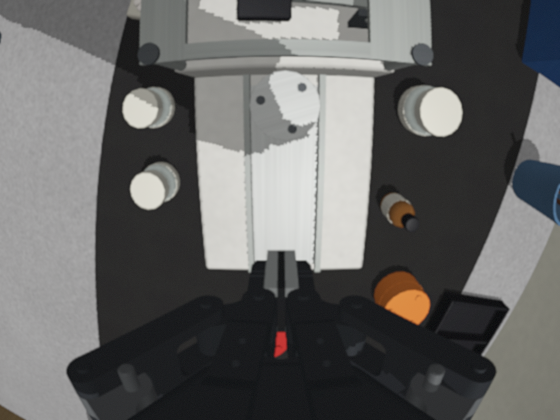

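View pics/side6.png

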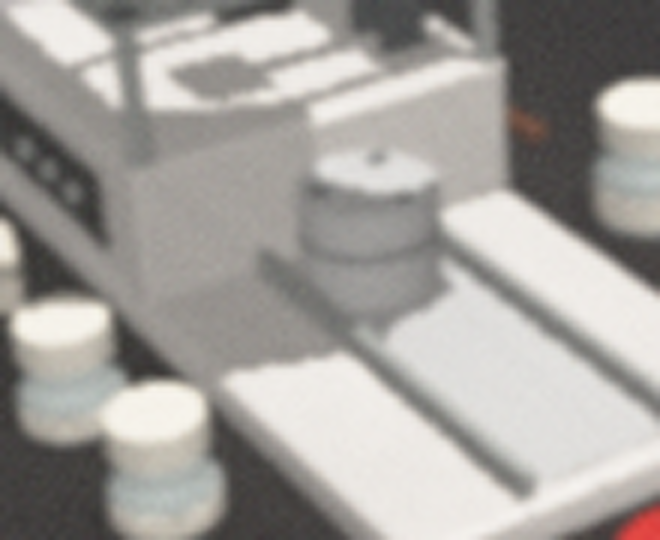

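The flask stands upright against the housing face. Next I'll move over the right window.

```bash
python3 -m inch '[{"travel":[25,-2,0],"turn":[0,0,0],"grip":0},{"travel":[25,-2,0],"turn":[0,0,0],"grip":0},{"travel":[25,-3,0],"turn":[0,0,0],"grip":0},{"travel":[25,-3,0],"turn":[0,0,0],"grip":0},{"travel":[25,-2,0],"turn":[0,0,0],"grip":0},{"travel":[19,-2,0],"turn":[0,0,0],"grip":0},{"travel":[10,0,0],"turn":[0,0,0],"grip":0},{"travel":[0,0,0],"turn":[0,0,0],"grip":0},{"travel":[0,0,0],"turn":[0,0,0],"grip":0},{"travel":[0,0,0],"turn":[0,0,0],"grip":0}]'
python3 - <<'E'
from h import *
print("flask side",w2p(q,back("side",(242,198.7),65)))
o=get_obs();print(w2p(q,o["ee_pos"]))
go(p2w(q,[(-15,50,165)])[0],q[2])
for n in("side","wrist"):
    im=read_camera(n)[:,:,::-1]
    if n=="side": im=cv2.resize(im[60:260,120:320],None,fx=3,fy=3,interpolation=cv2.INTER_CUBIC)
    cv2.imwrite(f"pics/{n}7.png",im)
E
```

```text
time_s: 9.8
ee_pos: [483.9, 136.0, 199.9]
tool_rot: [0.613, 0.79, -0.001, 0.0]
ft_force: [-0.3, -0.0, 0.7]
opening: 0.4
flask side [[  9.43237706 -20.99236794  65.        ]]
[[-14.32977465  46.49944633 199.93788638]]
t 9.8 tcp [483.9 136.  199.9] F [-0.3 -0.   0.7] open 0.4
shift tool [ 3.5 -0.7 34.9]
turn [-0.04  0.06 -0.15]
```

View pics/side7.png

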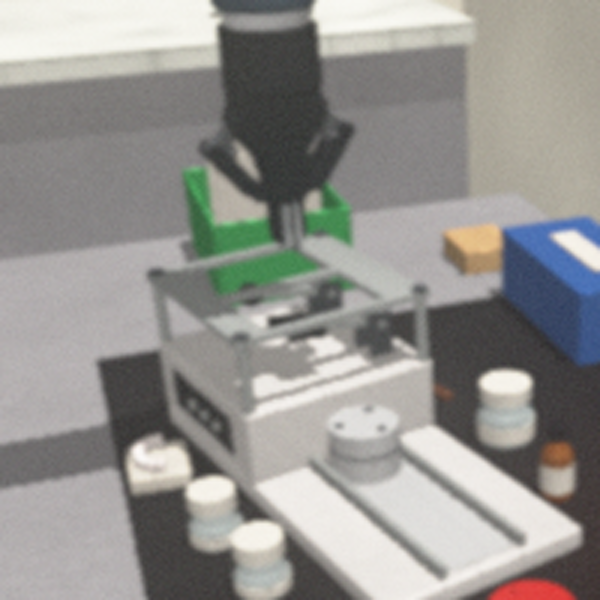

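View pics/wrist7.png

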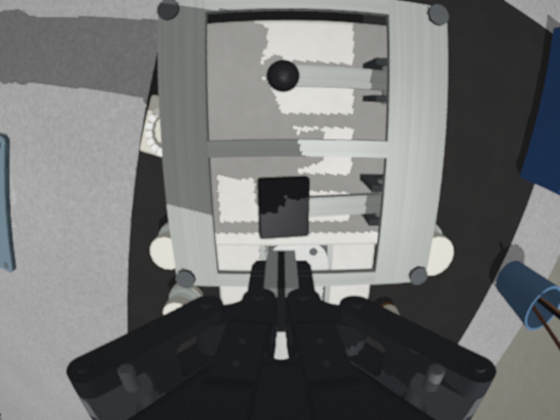

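```bash
python3 - <<'E'
from h import *
print("flask side",w2p(q,back("side",(241.7,201.7),65)))
c=camera_info("wrist");R=cv2.Rodrigues(c["rvec"])[0]
def pw(P):
    d=(R@np.array(P).T).T+c["tvec"];th=np.arctan2(np.hypot(d[:,0],d[:,1]),d[:,2]);ph=np.arctan2(d[:,1],d[:,0]);K=c["camera_matrix"]
    return np.c_[K[0,2]+K[0,0]*th*np.cos(ph),K[1,2]+K[0,0]*th*np.sin(ph)]
L=[(-15,50,132),(-33,72,132),(3,28,132),(50,10,150),(-60,10,150),(-60,90,150),(50,90,150),(0,-30,65),(-15,140,125)]
for l,p in zip(L,pw(p2w(q,L))): print(l,p.round())
E
cd pics; python3 -c "
import cv2;im=cv2.imread('wrist7.png');cv2.imwrite('wrist7c.png',cv2.resize(im[130:310,150:430],None,fx=2.8,fy=2.8,interpolation=cv2.INTER_CUBIC))"
```

```text
flask side [[  0.78187687 -34.38115363  65.        ]]
(-15, 50, 132) [280. 213.]
(-33, 72, 132) [253. 182.]
(3, 28, 132) [306. 242.]
(50, 10, 150) [373. 274.]
(-60, 10, 150) [216. 276.]
(-60, 90, 150) [207. 161.]
(50, 90, 150) [384. 161.]
(0, -30, 65) [296. 268.]
(-15, 140, 125) [280.  80.]
```

View pics/wrist7c.png

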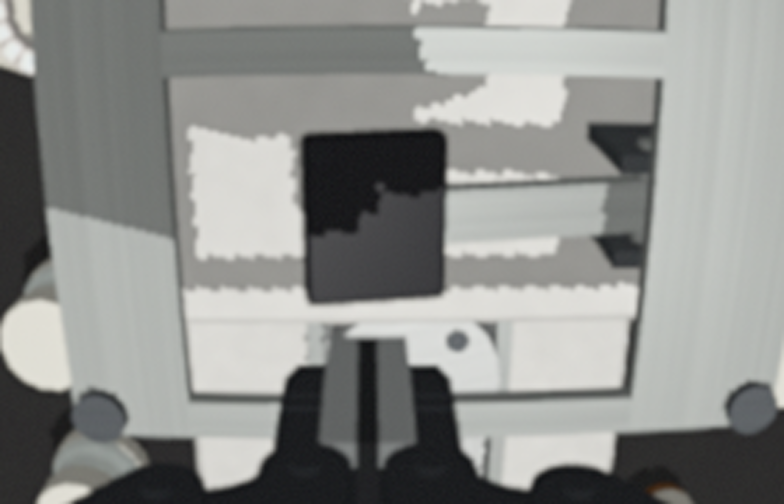

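Paddle corners at about (259,178) and (308,236), with the window edges offset the same way. The press therefore sits about 2.5 mm further along +y, which agrees with where the flask stopped. I'll correct for this and descend.

```bash
python3 -m inch '[{"travel":[6,0,0],"turn":[0,0,0],"grip":0},{"travel":[0,0,0],"turn":[0,0,0],"grip":0},{"travel":[0,0,15],"turn":[0,0,0],"grip":0},{"travel":[0,0,15],"turn":[0,0,0],"grip":0},{"travel":[0,0,10],"turn":[0,0,0],"grip":0},{"travel":[0,0,0],"turn":[0,0,0],"grip":0},{"travel":[0,0,0],"turn":[0,0,0],"grip":0}]'
python3 - <<'E'
from h import *
q=np.r_[p2w(q,[(1.2,2.6,0)])[0][:2],q[2]]
print(q)
o=get_obs();print(w2p(q,o["ee_pos"]))
go(p2w(q,[(-15,50,140)])[0],q[2])
for n in("side","wrist"):
    im=read_camera(n)[:,:,::-1]
    if n=="side": im=cv2.resize(im[90:260,140:320],None,fx=3.5,fy=3.5,interpolation=cv2.INTER_CUBIC)
    cv2.imwrite(f"pics/{n}8.png",im)
E
```

```text
time_s: 10.48
ee_pos: [481.9, 143.3, 160.1]
tool_rot: [0.612, 0.791, -0.0, -0.0]
ft_force: [0.1, 1.1, -0.6]
opening: 0.1
[5.09909585e+02 9.74178579e+01 2.53500000e-01]
[[-15.60243109  51.43446781 160.11257269]]
t 10.48 tcp [481.9 143.3 160.1] F [ 0.1  1.1 -0.6] open 0.1
shift tool [-1.4  0.6 20.1]
turn [-0.06  0.02 -0.05]
```

View pics/side8.png

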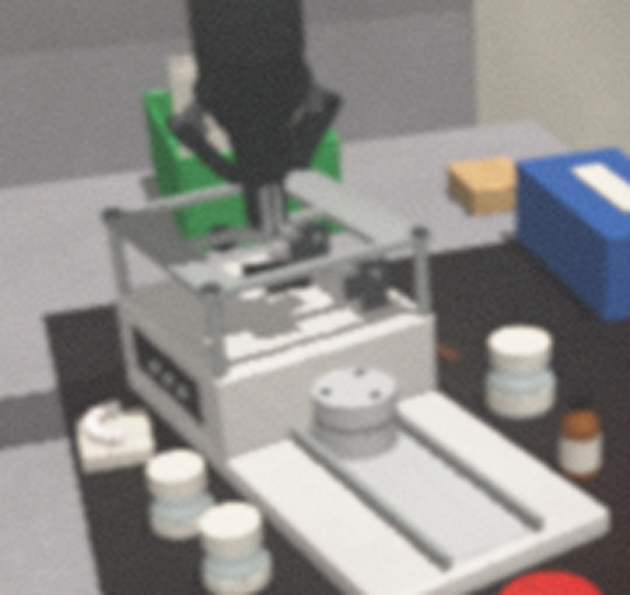

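View pics/wrist8.png

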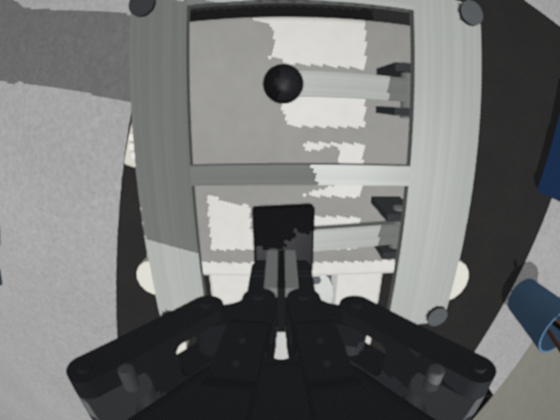

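```bash
python3 -m inch '[{"travel":[-1,0,8],"turn":[0,0,0],"grip":0},{"travel":[0,0,8],"turn":[0,0,0],"grip":0},{"travel":[0,0,4],"turn":[0,0,0],"grip":0},{"travel":[0,0,4],"turn":[0,0,0],"grip":0},{"travel":[0,0,4],"turn":[0,0,0],"grip":0},{"travel":[0,0,4],"turn":[0,0,0],"grip":0},{"travel":[0,0,0],"turn":[0,0,0],"grip":0}]'
python3 -m inch '[{"travel":[0,0,2],"turn":[0,0,0],"grip":0},{"travel":[0,0,2],"turn":[0,0,0],"grip":0},{"travel":[0,0,2],"turn":[0,0,0],"grip":0},{"travel":[0,0,2],"turn":[0,0,0],"grip":0},{"travel":[0,0,0],"turn":[0,0,0],"grip":0}]'
python3 - <<'E'
from h import *
q=np.array([509.9,97.4,.2535])
o=get_obs();print(w2p(q,o["ee_pos"]))
im=read_camera("wrist")[:,:,::-1]
cv2.imwrite(f"pics/wrist9.png",im)
E
```

```text
time_s: 11.17
ee_pos: [482.0, 142.4, 127.6]
tool_rot: [0.612, 0.791, -0.0, -0.0]
ft_force: [0.7, -0.2, -0.5]
opening: 0.2
time_s: 11.58
ee_pos: [482.3, 142.5, 120.0]
tool_rot: [0.612, 0.791, -0.0, 0.0]
ft_force: [-0.5, 0.2, -1.1]
opening: 0.0
[[-15.43900521  50.57996229 119.96756529]]
```

View pics/wrist9.png

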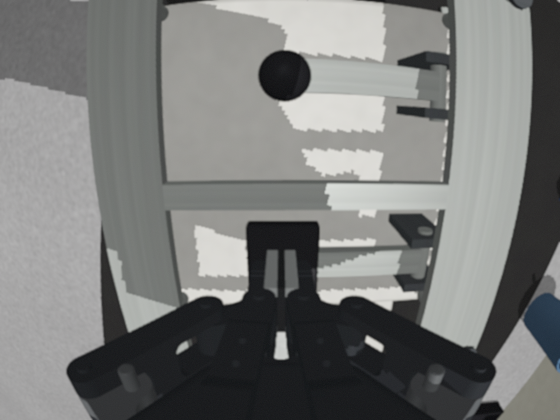

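```bash
python3 - <<'E'
from h import *
print(get_obs()["ft_force"])
im=read_camera("side")[:,:,::-1]
cv2.imwrite("pics/side9.png",cv2.resize(im[120:220,160:280],None,fx=6,fy=6,interpolation=cv2.INTER_CUBIC))
im=cv2.imread("pics/wrist9.png");cv2.imwrite("pics/wrist9c.png",cv2.resize(im[190:340,160:440],None,fx=2.8,fy=2.8,interpolation=cv2.INTER_CUBIC))
E
```

```text
[0.43937222 0.14534864 0.30174484]
```

View pics/side9.png

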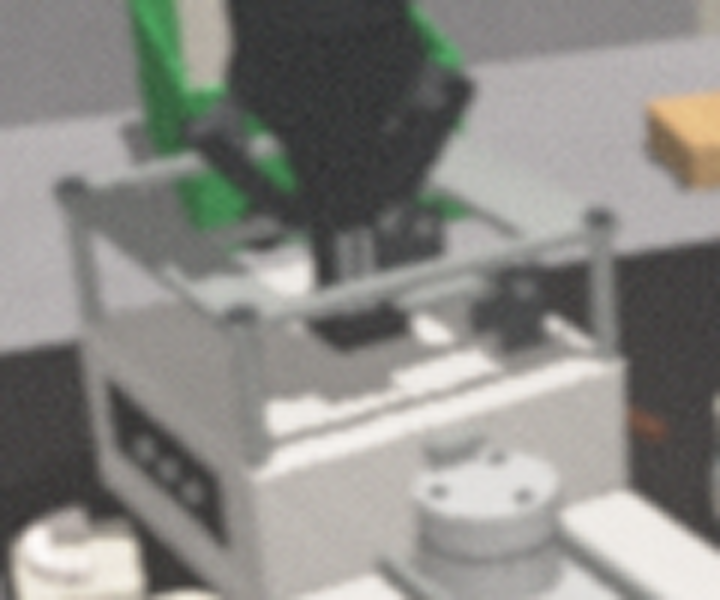

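View pics/wrist9c.png

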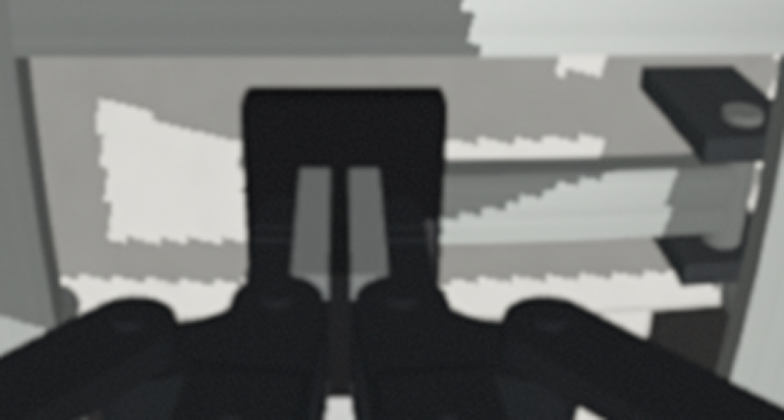

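The bolt tip is showing over the flask at about (455,445) in the crop, so the lever is moving. I'll keep pressing.

```bash
python3 -m inch '[{"travel":[0,0,2],"turn":[0,0,0],"grip":0},{"travel":[0,0,2],"turn":[0,0,0],"grip":0},{"travel":[0,0,2],"turn":[0,0,0],"grip":0},{"travel":[0,0,0],"turn":[0,0,0],"grip":0}]'
python3 -m inch '[{"travel":[0,0,1],"turn":[0,0,0],"grip":0},{"travel":[0,0,1],"turn":[0,0,0],"grip":0},{"travel":[0,0,0],"turn":[0,0,0],"grip":0}]'
python3 -m inch '[{"travel":[0,0,1],"turn":[0,0,0],"grip":0},{"travel":[0,0,1],"turn":[0,0,0],"grip":0},{"travel":[0,0,0],"turn":[0,0,0],"grip":0}]'
```

```text
time_s: 12.02
ee_pos: [482.9, 142.7, 114.2]
tool_rot: [0.612, 0.791, 0.0, 0.0]
ft_force: [0.2, -0.0, 1.9]
opening: 0.5
time_s: 12.27
ee_pos: [482.9, 142.7, 112.4]
tool_rot: [0.612, 0.791, 0.0, 0.0]
ft_force: [1.3, 0.6, 2.0]
opening: -0.3
time_s: 12.52
ee_pos: [482.9, 142.7, 110.3]
tool_rot: [0.612, 0.791, 0.0, 0.0]
ft_force: [2.3, 0.8, 3.2]
opening: -0.2
```

```bash
python3 -m inch '[{"travel":[0,0,1],"turn":[0,0,0],"grip":0},{"travel":[0,0,1],"turn":[0,0,0],"grip":0},{"travel":[0,0,0],"turn":[0,0,0],"grip":0}]'
python3 - <<'E'
from h import *
q=np.array([509.9,97.4,.2535])
o=get_obs();print(w2p(q,o["ee_pos"]),o["ft_force"])
im=read_camera("side")[:,:,::-1]
cv2.imwrite("pics/side10.png",cv2.resize(im[120:220,160:280],None,fx=6,fy=6,interpolation=cv2.INTER_CUBIC))
im=read_camera("wrist")[:,:,::-1];cv2.imwrite("pics/wrist10c.png",cv2.resize(im[190:340,160:440],None,fx=2.8,fy=2.8,interpolation=cv2.INTER_CUBIC))
E
```

```text
time_s: 12.77
ee_pos: [483.0, 142.7, 108.7]
tool_rot: [0.612, 0.791, 0.001, 0.0]
ft_force: [1.4, -0.1, 7.4]
opening: -0.1
[[-14.67733923  50.61926479 108.70339424]] [ 1.37690142 -0.06299842  7.36307632]
```

View pics/side10.png

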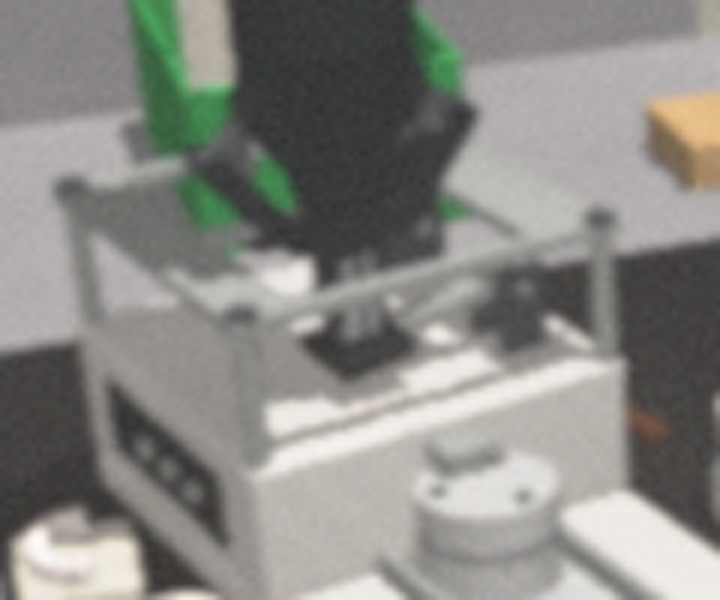

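View pics/wrist10c.png

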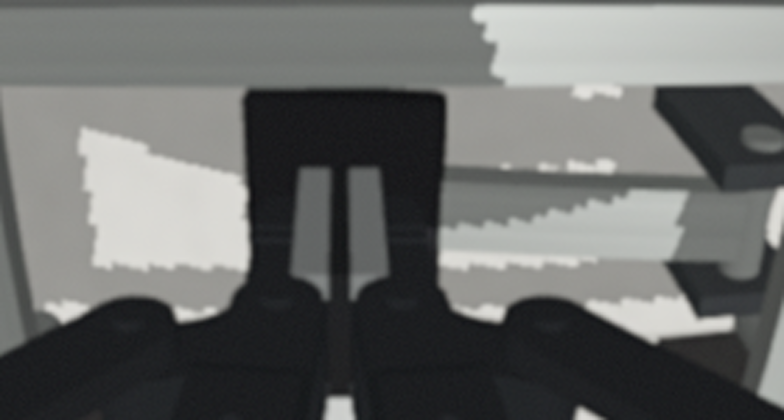

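```bash
python3 -m inch '[{"travel":[0,0,1],"turn":[0,0,0],"grip":0},{"travel":[0,0,0],"turn":[0,0,0],"grip":0}]'
python3 -m inch '[{"travel":[0,0,1],"turn":[0,0,0],"grip":0},{"travel":[0,0,0],"turn":[0,0,0],"grip":0}]'
python3 -m inch '[{"travel":[0,0,1],"turn":[0,0,0],"grip":0},{"travel":[0,0,0],"turn":[0,0,0],"grip":0}]'
```

```text
time_s: 13.03
ee_pos: [483.2, 142.8, 108.4]
tool_rot: [0.612, 0.791, 0.001, 0.0]
ft_force: [-1.6, 0.5, 16.2]
opening: 0.1
time_s: 13.2
ee_pos: [483.3, 142.8, 108.1]
tool_rot: [0.612, 0.79, 0.001, 0.0]
ft_force: [-3.5, -1.4, 24.2]
opening: 0.4
time_s: 13.37
ee_pos: [483.4, 142.8, 107.8]
tool_rot: [0.613, 0.79, 0.001, -0.0]
ft_force: [-5.8, -1.7, 34.6]
opening: -0.3
```

The tool stops hard at z 108 mm, the expected full-down height. I'll hold briefly, then go straight up.

```bash
python3 -m inch '[{"travel":[0,0,0],"turn":[0,0,0],"grip":0},{"travel":[0,0,0],"turn":[0,0,0],"grip":0},{"travel":[0,0,-5],"turn":[0,0,0],"grip":0},{"travel":[0,0,-10],"turn":[0,0,0],"grip":0},{"travel":[0,0,-15],"turn":[0,0,0],"grip":0},{"travel":[0,0,-20],"turn":[0,0,0],"grip":0},{"travel":[0,0,-25],"turn":[0,0,0],"grip":0},{"travel":[0,0,-25],"turn":[0,0,0],"grip":0},{"travel":[0,0,-20],"turn":[0,0,0],"grip":0},{"travel":[0,0,0],"turn":[0,0,0],"grip":0}]'
python3 -m inch '[{"travel":[-20,0,0],"turn":[0,0,0],"grip":0},{"travel":[-25,0,0],"turn":[0,0,0],"grip":0},{"travel":[-25,0,0],"turn":[0,0,0],"grip":0},{"travel":[-25,0,0],"turn":[0,0,0],"grip":0},{"travel":[-25,0,0],"turn":[0,0,0],"grip":0},{"travel":[-25,0,0],"turn":[0,0,0],"grip":0},{"travel":[-25,0,0],"turn":[0,0,0],"grip":0},{"travel":[-25,0,0],"turn":[0,0,0],"grip":0},{"travel":[-15,0,0],"turn":[0,0,0],"grip":0},{"travel":[0,0,0],"turn":[0,0,0],"grip":0}]'
python3 - <<'E'
from h import *
im=read_camera("side")[:,:,::-1]
cv2.imwrite("pics/side11.png",cv2.resize(im[120:240,160:290],None,fx=5,fy=5,interpolation=cv2.INTER_CUBIC))
im=read_camera("top")[:,:,::-1];cv2.imwrite("pics/top11.png",cv2.resize(im[165:315,60:300],None,fx=3.333,fy=3.333,interpolation=cv2.INTER_CUBIC))
E
```

```text
time_s: 14.2
ee_pos: [483.7, 142.7, 228.6]
tool_rot: [0.612, 0.79, 0.002, 0.001]
ft_force: [1.7, 0.2, -0.3]
opening: -0.4
time_s: 15.03
ee_pos: [534.0, -65.0, 224.5]
tool_rot: [0.614, 0.789, -0.001, -0.0]
ft_force: [0.3, -0.4, -0.1]
opening: -0.2
```

View pics/side11.png

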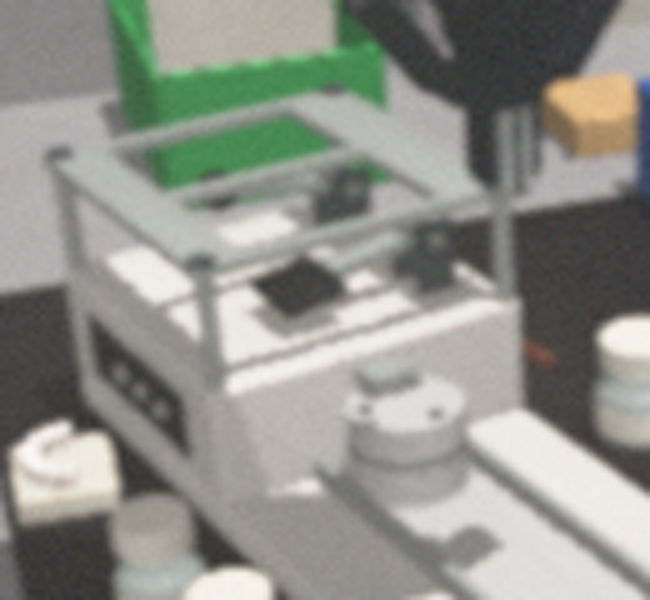

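View pics/top11.png

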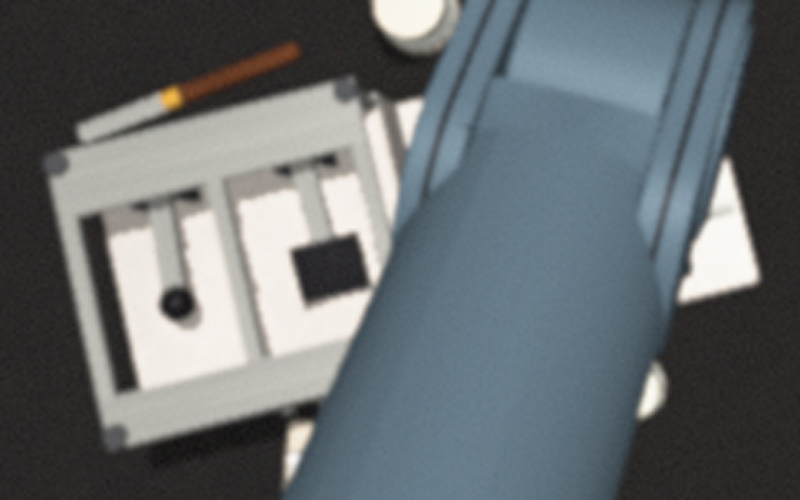

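```bash
python3 - <<'E'
from h import *
for P in((-15,50,132),(-16.5,50,107.5),(-16,50,113)):
  print(P,(proj("top",p2w(q,[P]))-[60,165])*3.333,(proj("side",p2w(q,[P]))-[160,120])*5)
print(get_obs()["ft_force"],get_obs()["dq"].round(3))
E
```

```text
(-15, 50, 132) [[320.2743072  267.65491538]] [[289.14899617 237.72840638]]
(-16.5, 50, 107.5) [[330.87167905 270.53135469]] [[291.05505435 282.53586783]]
(-16, 50, 113) [[328.47924651 269.6417849 ]] [[290.91687032 272.4847619 ]]
[-0.77417608  0.91025318  0.71226985] [-0.027 -0.009 -0.023  0.003 -0.005  0.001 -0.004]
```

The paddle appears at (331,268) in the top crop and about (298,287) in the side crop. Both match the fully-down prediction, so I'm handing in.

```bash
python3 -m inch '[{"travel":[0,0,0],"turn":[0,0,0],"grip":0},{"travel":[0,0,0],"turn":[0,0,0],"grip":0},{"travel":[0,0,0],"turn":[0,0,0],"grip":0}]'
python3 -c "
from bench import *
print(finish_job())"
```

```text
time_s: 15.38
ee_pos: [534.6, -59.5, 225.1]
tool_rot: [0.612, 0.791, 0.0, -0.0]
ft_force: [0.7, 0.3, 0.4]
opening: -0.1
the job is handed in; nothing more can be done
None
```

I pushed the flask home against the stop, then pressed the paddle lever down to its stop through the right window. The job was handed in at about 15.4 s with the hand at z ≈ 225 mm, clear of everything; no verdict came back.

**Flask:** it stopped hard, with the push force rising from about 4 N to over 9 N without further motion. The later pictures show it upright against the housing face with the bolt over it.

**Paddle lever:** the tool stopped at z ≈ 108 mm, pressing with about 35 N. Afterwards the paddle appeared where I expect it when fully down, in both the top and side views.

**Other things:** the ball lever is where it started in the top view. The bystanders I could see looked unmoved, but the arm hid part of the last views. I saw no sign of touching the guard frame.

**Checks that disagreed:**
- My first press position was about 2.5 mm short along y compared with the wrist camera and the flask's stop, so I corrected it before going through the window.
- A first reading of the flask's position from the side view was about 9 mm off because I picked the wrong pixel; the second put it at press y ≈ -34 mm.
- Early in the lever's travel the force read near zero instead of the expected 4 to 6 N.

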